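# Set the strip-angle jig to its mark and clamp it

## Robot

A 6-joint arm with a two-finger parallel gripper is mounted at the origin on the work surface. World frame = base frame: x ahead of the robot, y to its left, z up, the work surface at z = 0. Lengths are in m, angles in rad, forces in N, time in s.
With the tool pointing down it reaches from about 0.375 to 0.9 m from the base axis. Payload 3.1 kg.
Tool frame: the origin (TCP) lies at the very end of the fingers, on their centre line; the grasp point (between the pads) lies 19 mm behind it; z points along the fingers, y is the direction in which the jaws open and shut (so a half turn about z gives the same grasp; the last joint's range is limited). The gripper opens to 87 mm and grips with 3 to 60 N. Pads are 19 mm wide; open, the fingers measure 117 mm over their backs; the gripper's body (75 mm by 190 mm) begins 51 mm behind the grasp point.
Start: joints at [-1.45, 0.527, 1.433, -0, 1.181, -0.178], TCP at [0.184, -0.597, 0.223] pointing down, gripper open.
Joint ranges: [-3.08, 3.08], [-0.75, 2.2], [0.22, 2.44], [-1.43, 4.57], [0, 2.65], [-2.85, 2.85]. Speed limits (rad/s): [2.79, 2.79, 3.14, 3.14, 3.14, 3.14].

## Interface

Orientations are given as a 3x3 rotation matrix whose columns are the frame's x, y, z axes.
In Python, from bench import arm gives the robot as it stands.
- The arm moves only by the tool servo_tool, never from a script. Its argument "plan" is a list of rows, each an object with "translation": the shift along the tool's x, y, z in m, a list of three; "angular": the turn, a rotation vector about the tool's x, y, z in degrees, a list of three. In form: [{"translation": [tx, ty, tz], "angular": [wx, wy, wz]}, ...]. A call has 1 to 5 rows; each row shifts and turns the commanded pose from where the row before left it, along the tool's axes as they then stand; what a row does not reach is not made up. A row lasts 1/8 s, in which the tool goes at most 62.5 mm and 10.7 degrees, less where a joint would pass 70% of its speed; a pose out of reach is approached as far as the arm can. A call with a gripper value outside its range is refused whole. "hand" is the closure in counts, from 0 (fully open) to 255 (shut), set as the call begins (left out, the last holds). The fingers move at their own pace and stop on an object; "grip_force" is the grip in N (left out, the last holds). Time passes only in rows, so rows that do not move let the fingers close. It gives the time, the measured TCP pose, the force and the opening at its end, in the units of the state.
- arm.get_state(): the state, without advancing time (a new reading comes with each control period).
- arm.read_camera(name): name is "scene" or "top" or "wrist"; returns a dict with "pixels" (480x640x3 uint8, blue, green, red), "vertical_fov" (degrees; the focal length in pixels is half the picture's height over the tangent of half this angle, whatever the lens; pixels are square), "cx", "cy" (the principal point, pixels), "pose" (4x4, takes a point from camera to world coordinates). Camera axes: x right, y up, looking along -z (the intrinsics and any distortion apply to the point x, -y, -z); pixel columns grow to the right and rows downward; lengths in m; the calibration is good to about 2 mm. A picture is of the moment at which its call begins. There is no depth.
- arm.hand_in(): hands the job in, once; it reports no verdict.
The state is a dict: "time": time; "qpos": joint angles; "joint_vel": joint speeds; "tau": joint torques, N m; "tcp_pos": TCP position; "ee_rot": TCP orientation; "force": force on the tool from outside, world axes, zero at the start; "torque": the same for the moment, N m; "grip_width": finger opening in m.
Only numpy, scipy, OpenCV 4.12 (cv2) and the standard library are available. Lean on these libraries where they do the work, as an engineer would, in place of code of your own. Each camera call takes 0.05 s, during which the arm holds its last target. There are 200 camera calls.

## Task

On the plywood angle jig, push the ring's long lever around until the ring's pointer stands at the one long mark of the white scale, then push the short clamp lever around to its stop to lock that angle. Only push: do not lift the ring out of its seat, do not swing the clamp over before the ring is set, and leave everything else on the bench where it is.

Things in the scene. Friction and masses are not known exactly. Their poses are not given: they have to be found in the camera images.
- jig: angle jig: plywood base plate 320 (x) x 340 (y) x 12 mm, fixed to the bench, turned up to 15 degrees. Origin: centre of its underside, on the ring's vertical axis; x runs from the robot side (long lever) to the scale, y to the left (clamp). Aluminium ring 180 mm across, top at 30 mm. On the right a wooden block and a bamboo strip, top at 47 mm; except the two lever posts nothing is higher
- ring (a joint): angle of the ring in the base (rad), positive anticlockwise from above, -0.95 to 0.95; at 0 the pointer points along the jig's +x and the lever along -x. Stays where it is left; turning it takes 3 to 4 N at the post
- pointer_tip (a point): tip of the black tapered pointer (14 mm wide at its root, 3 at the tip, 40 long) on the ring, directly across the ring from the long lever, 102 mm from the axis, 30 mm above the bench. When the lever moves to the left, the pointer moves to the right
- lever_post (a point): top of the upright black round post on the ring's long lever: 16 mm diameter, 28 to 85 mm above the bench, 125 mm from the ring's axis. The steel lever bar under it is 14 mm wide, its top 30 mm above the bench. The ring with lever (0.6 to 1 kg) only rests in its seat and can be lifted out
- long_mark (a point): inner end of the one long black mark (40 x 5 mm; the others 12 x 2 mm, 15 mm apart) on the white arc scale on the far side of the jig, 102 mm from the ring's axis; the point is given 30 mm above the bench, at the pointer's height (the mark itself lies at 16 mm). The scale's angle on the base differs each time; it cannot be moved. The mark always lies clockwise (from above) of the pointer's start
- clamp (a joint): angle of the short clamp lever on the left of the jig (rad), 0 to 1.3, growing anticlockwise from above. At 0 it points along the jig's +y (outwards); it is pushed towards the robot to its stop at 1.3, where it points nearly along -x. Starts between 0 and 0.25, stays where it is left; about 2.5 N at the post
- clamp_post (a point): top of the upright black round post at the end of the short clamp lever: 16 mm diameter, from 28 to 80 mm above the bench, 55 mm from the clamp's vertical pivot, which stands on the base plate at x = -60 mm, y = 125 mm of the jig's frame
- glue: white glue bottle, standing, 48 mm across and 95 mm tall; origin at its underside
- cutters: side cutters lying flat, black handles, about 155 x 72 mm, 20 mm high; origin under the pivot
- knife: blue utility knife lying flat, 140 x 26 mm, 16 mm high; origin under the middle of its handle
- steel_rule: steel rule lying flat, 300 x 30 x 4 mm; origin under its middle
- strip: loose bamboo strip, 360 x 7 x 5 mm; origin under its middle
- pencil: orange pencil, 170 x 8 x 8 mm; origin under its middle
- weight: brass weight standing on the jig's base plate at its far right, 30 mm across, 32 mm tall (its top is 44 mm above the bench); origin at its underside
- offcut: short bamboo offcut, 70 x 9 x 8 mm, on the base plate near its robot-side edge, below the sweep of the long lever; origin under its middle

How it is judged:
By the outcome, as a careful person would: the job done as asked, in the order asked, and still so for the second after the job is handed in, with the robot touching nothing.
It also fails if it takes over 54 s, if anything falls off the work surface, if the arm or the gripper's body presses on something with over 40 N, if the wrist force passes 120 N, or if a joint passes its speed limit or range.

## Working session

There is one attempt and no reset: what is moved stays moved. The work goes in short steps, Python scripts to look and compute and a tool call to move; the robot and the scene stay as the last step left them, time stands still between calls to the robot, and variables do not carry over. Pictures are saved under pics/ and viewed, about 8 in all and at most 12, crops included, and the job is handed in when it is done.

Besides the shell and the picture viewer there is one more tool, called after "Call:" as name(argument=value, ...), one argument or row to a line, values as JSON. servo_tool: Moves the arm, as the interface text tells. Its arguments: {"type":"object","properties":{"plan":{"type":"array","items":{"type":"object","properties":{"translation":{"type":"array","items":{"type":"number"}},"angular":{"type":"array","items":{"type":"number"}}}}},"hand":{"type":"number"},"grip_force":{"type":"number"}},"required":["plan"]}

```bash
ls; mkdir -p pics
python3 - <<'E'
from bench import arm
import cv2
s=arm.get_state(); print(s)
for n in("top","scene"):
    c=arm.read_camera(n); cv2.imwrite(f"pics/{n}0.png",c["pixels"]); print(n,{k:v for k,v in c.items() if k!="pixels"})
E
```

```text
pics
{'time': 0.0, 'qpos': array([-1.45051586e+00,  5.28449453e-01,  1.43389981e+00, -2.59343580e-05,
        1.18139702e+00, -1.78472545e-01]), 'joint_vel': array([-4.29088192e-05,  1.18215368e-04, -3.03356590e-03, -5.94908356e-04,
        2.20043560e-05, -1.55970068e-03]), 'tau': array([ 3.62959790e-04, -4.40043640e+01, -1.76593351e+01,  6.32353686e-02,
        5.83069073e-02, -1.73220487e-04]), 'tcp_pos': array([ 0.18390348, -0.59656407,  0.2215827 ]), 'ee_rot': array([[ 9.55701401e-01,  2.94337821e-01, -2.82234775e-04],
       [ 2.94337737e-01, -9.55699083e-01,  2.13518956e-03],
       [ 3.58735527e-04, -2.12367600e-03, -9.99997681e-01]]), 'force': array([-0.18513643,  0.65542725,  0.04861228]), 'torque': array([-0.07590973, -0.00905422,  0.03671511]), 'grip_width': 0.0871785595847724}
top {'vertical_fov': 57.70538927210127, 'cx': 322.1346960801533, 'cy': 240.34602142867323, 'pose': array([[-0.01783936,  0.99720929, -0.07249412,  0.47576659],
       [-0.99981235, -0.01724431,  0.0088259 , -0.00972765],
       [ 0.00755116,  0.07263797,  0.99732979,  1.23660056],
       [ 0.        ,  0.        ,  0.        ,  1.        ]])}
scene {'vertical_fov': 53.72546370360875, 'cx': 322.084794685461, 'cy': 233.83943179001844, 'pose': array([[ 0.61841125, -0.64910651,  0.44297659,  1.11074478],
       [ 0.78582453,  0.51571584, -0.34134585, -0.43495798],
       [-0.00688023,  0.55919398,  0.82900829,  1.15009747],
       [ 0.        ,  0.        ,  0.        ,  1.        ]])}
```

View pics/top0.png

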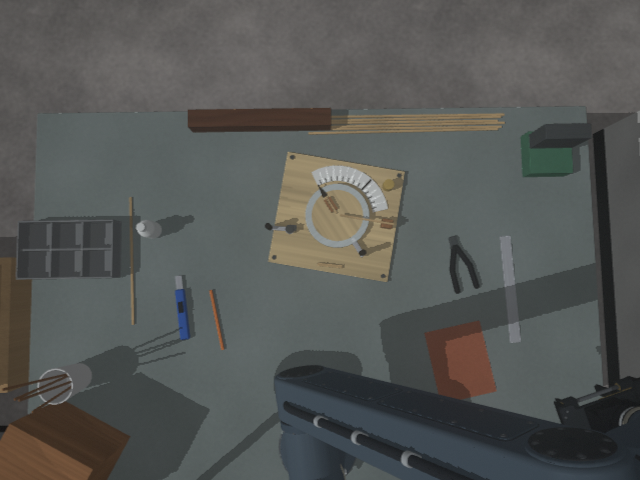

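View pics/scene0.png

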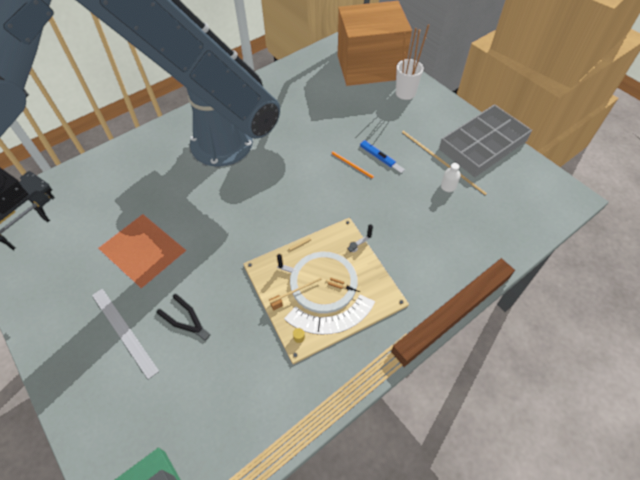

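The top view shows the jig with its ring at about (338,215). The lever post is near (362,252), the clamp post near (268,226), the pointer near (321,190), and the long mark probably near (368,184). I'll enlarge it to check.

```bash
cat > h.py <<'E'
import numpy as np,cv2
from bench import arm
def K(c):
    f=240/np.tan(np.radians(c["vertical_fov"])/2); return f
def ray(c,u,v):
    f=K(c); d=c["pose"][:3,:3]@np.array([(u-c["cx"])/f,-(v-c["cy"])/f,-1]); return c["pose"][:3,3],d/np.linalg.norm(d)
def plane(c,u,v,z):
    o,d=ray(c,u,v); return o+d*(z-o[2])/d[2]
def proj(c,p):
    q=c["pose"][:3,:3].T@(np.array(p)-c["pose"][:3,3]); f=K(c)
    return np.array([c["cx"]-f*q[0]/q[2],c["cy"]+f*q[1]/q[2]])
def crop(c,u0,v0,u1,v1,k,name):
    cv2.imwrite(name,cv2.resize(c["pixels"][v0:v1,u0:u1],None,fx=k,fy=k,interpolation=cv2.INTER_CUBIC))
E
python3 - <<'E'
from h import *
a=cv2.imread("pics/top0.png")[145:290,260:415]; b=cv2.imread("pics/scene0.png")[212:367,237:417]
cv2.imwrite("pics/ct.png",cv2.resize(a,None,fx=5,fy=4,interpolation=cv2.INTER_CUBIC) if 0 else cv2.resize(a,None,fx=4,fy=4,interpolation=cv2.INTER_CUBIC))
c=arm.read_camera("top")
# plate outline via wood mask
hsv=cv2.cvtColor(c["pixels"],cv2.COLOR_BGR2HSV)
m=((hsv[...,0]>10)&(hsv[...,0]<30)&(hsv[...,1]>60)&(hsv[...,2]>100)).astype(np.uint8)
m[:140]=0;m[300:]=0;m[:,:250]=0;m[:,420:]=0
cs=max(cv2.findContours(m,0,2)[0],key=cv2.contourArea)
r=cv2.minAreaRect(cs); b=cv2.boxPoints(r); print(r,b)
P=[plane(c,*p,.012) for p in b]; print(np.round(P,4)); print(np.mean(P,0))
for i in range(4): d=P[(i+1)%4]-P[i]; print(np.linalg.norm(d),np.degrees(np.arctan2(d[1],d[0])))
E
```

```text
((336.6665954589844, 216.3672332763672), (120.18425750732422, 111.52804565429688), 9.619728088378906) [[268.10083 261.30524]
 [286.7381  151.34544]
 [405.23236 171.42923]
 [386.5951  281.38904]]
[[ 0.5084  0.1321  0.012 ]
 [ 0.8217  0.0761  0.012 ]
 [ 0.758  -0.2614  0.012 ]
 [ 0.4463 -0.1991  0.012 ]]
[ 0.63360624 -0.06308     0.012     ]
0.3181973970922953 -10.1390398470469
0.34341294742249656 -100.68753551901123
0.31778971093207414 168.70918046510627
0.33702108394415237 79.3822898798436
```

View pics/ct.png

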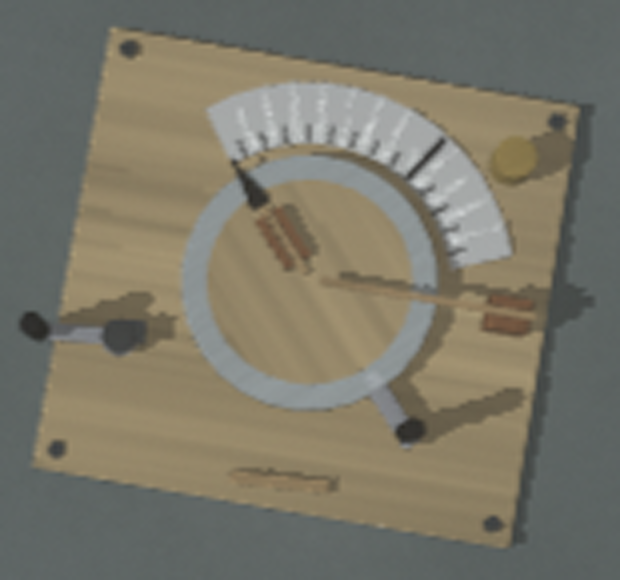

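The enlarged crop is 4x from (260,145). The pointer tip is at (234,160) and the long mark runs from (409,178) to (443,140). The lever post top is at (411,430), the clamp post top at (33,325) and the clamp pivot at (125,335).

Run:
```python
from h import *
c=arm.read_camera("top")
P=lambda u,v,z: plane(c,260+(u+.5)/4-.5,145+(v+.5)/4-.5,z)
cor=[P(*p,.012) for p in((108,28),(580,104),(512,547),(34,466))]
O=np.mean(cor,0); print("O",O,np.round(cor,4))
yaws=[np.degrees(np.arctan2(d[1],d[0])) for d in (cor[0]-cor[3],cor[1]-cor[2])]
w=cor[3]-cor[2];w2=cor[0]-cor[1]; print(yaws,[np.degrees(np.arctan2(d[1],d[0]))-90 for d in(w,w2)])
y=np.radians(-10.5)
for n,u,v,z in(("tip",234,160,.03),("m_in",409,178,.016),("m_out",443,140,.016),("lever",411,430,.085),("clamp",33,325,.08),("ringC",310,282,.03)):
    p=P(u,v,z); d=p-O; print(n,np.round(p,4),"r",np.hypot(d[0],d[1]).round(4),"ang(jig)",np.degrees(np.arctan2(d[1],d[0])-y).round(2))
pv=O+np.array([np.cos(y)*-.06-np.sin(y)*.125,np.sin(y)*-.06+np.cos(y)*.125,0]);d=P(33,325,.08)-pv
print("pivot",pv,np.hypot(d[0],d[1]),np.degrees(np.arctan2(d[1],d[0])-y)-90)
```

```text
O [ 0.6341162  -0.06332169  0.012     ] [[ 0.8209  0.0764  0.012 ]
 [ 0.7603 -0.2597  0.012 ]
 [ 0.4463 -0.202   0.012 ]
 [ 0.5089  0.132   0.012 ]]
[np.float64(-10.108712845738658), np.float64(-10.406107975632839)] [np.float64(-10.615839374967905), np.float64(-10.207091870429736)]
tip [ 0.7203 -0.012   0.03  ] r 0.1003 ang(jig) 41.31
m_in [ 0.7082 -0.1358  0.016 ] r 0.1036 ang(jig) -33.89
m_out [ 0.735  -0.1606  0.016 ] r 0.1402 ang(jig) -33.46
lever [ 0.5264 -0.1259  0.085 ] r 0.1246 ang(jig) -139.36
clamp [0.601 0.124 0.08 ] r 0.1902 ang(jig) 110.52
ringC [ 0.6333 -0.0635  0.03  ] r 0.0008 ang(jig) -158.74
pivot [0.59790034 0.07051931 0.012     ] 0.053566972387370945 7.163904178412793
```

Call:
servo_tool(
  plan=[
    {"translation": [0.0465, -0.035, 0], "angular": [0, 0, 0]},
    {"translation": [0.0465, -0.035, 0], "angular": [0, 0, 0]},
    {"translation": [0.0465, -0.035, 0], "angular": [0, 0, 0]},
    {"translation": [0.0465, -0.035, 0], "angular": [0, 0, 0]},
    {"translation": [0.0465, -0.035, 0], "angular": [0, 0, 0]},
  ],
  hand=138,
)

```text
time: 0.82
tcp_pos: [0.3556, -0.36, 0.2226]
ee_rot: [[0.956, 0.294, 0.0], [0.294, -0.956, -0.0], [0.0, 0.0, -1.0]]
force: [0.7, -0.8, 0.1]
grip_width: 0.0459
```

Call:
servo_tool(
  plan=[
    {"translation": [0.0465, -0.035, 0], "angular": [0, 0, 0]},
    {"translation": [0.0465, -0.035, 0], "angular": [0, 0, 0]},
    {"translation": [0.0465, -0.035, 0], "angular": [0, 0, 0]},
    {"translation": [0.0465, -0.035, 0], "angular": [0, 0, -6]},
    {"translation": [0.0465, -0.035, 0], "angular": [0, 0, -7]},
  ],
)

```text
time: 1.45
tcp_pos: [0.5216, -0.1211, 0.2226]
ee_rot: [[0.863, 0.505, 0.001], [0.505, -0.863, -0.0], [0.001, 0.001, -1.0]]
force: [1.3, -0.8, -0.1]
grip_width: 0.04
```

Run:
```python
from h import *
c=arm.read_camera("wrist"); s=arm.get_state(); cv2.imwrite("pics/w1.png",c["pixels"]); np.save("pics/w1.npy",c,allow_pickle=True)
R=s["ee_rot"]; print(s["time"],s["tcp_pos"],np.degrees(np.arctan2(R[1,1],R[0,1])),R[:,2],s["grip_width"],s["force"]); print(c["pose"],c["vertical_fov"],c["cx"],c["cy"])
```

```text
1.5 [ 0.52396316 -0.11456279  0.22266768] -59.2526985985308 [ 0.00347026  0.00486925 -0.99998212] 0.040022984849819906 [ 1.30611567  2.34900456 -0.52432051]
[[ 0.50482339  0.83838896  0.20556578  0.5796396 ]
 [-0.86321978  0.48968433  0.12272275 -0.08899331]
 [ 0.00222706 -0.23940176  0.97091804  0.38467537]
 [ 0.          0.          0.          1.        ]] 59.62918152287128 320.86053467296256 243.62116880458487
```

View pics/w1.png

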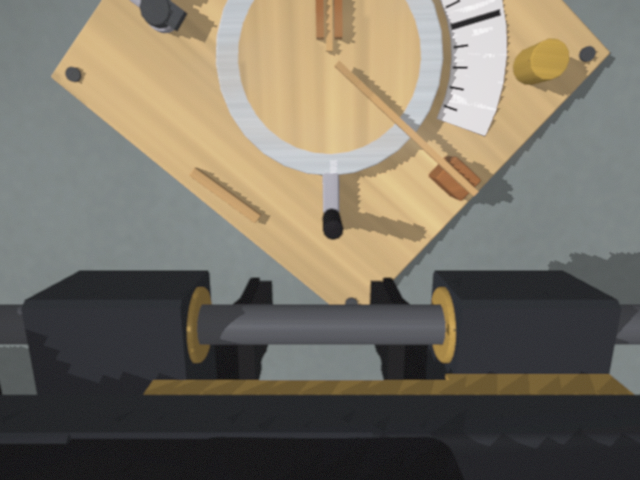

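The wrist view shows the post's top end near (332,230), the long mark from (452,26) to (500,13), and the ring nearly centred at the top.

Run:
```python
from h import *
c=np.load("pics/w1.npy",allow_pickle=True).item(); O=np.array([.6341,-.0633])
for n,u,v,z in(("lever",332.5,230,.085),("barbase",333,165,.03),("min",452,26,.016),("mout",500,13,.016),("clamp pivot",158,12,.04)):
    p=plane(c,u,v,z);d=p[:2]-O;print(n,p.round(4),np.hypot(*d).round(4),np.degrees(np.arctan2(d[1],d[0])).round(2))
s=arm.get_state();print(s["tcp_pos"],s["joint_vel"])
```

```text
lever [ 0.5293 -0.129   0.085 ] 0.1237 -147.89
barbase [ 0.5679 -0.1085  0.03  ] 0.0801 -145.68
min [ 0.7104 -0.1357  0.016 ] 0.1051 -43.5
mout [ 0.7376 -0.1634  0.016 ] 0.144 -44.04
clamp pivot [0.5989 0.062  0.04  ] 0.1302 105.68
[ 0.52396316 -0.11456279  0.22266768] [-0.08539279 -0.0199475   0.04455934 -0.06099345  0.00047841  0.01550701]
```

Call:
servo_tool(
  plan=[
    {"translation": [0, 0, 0], "angular": [0, 0, 0]},
    {"translation": [0, 0, 0.04], "angular": [0, 0, 0]},
    {"translation": [0, 0, 0.02], "angular": [0, 0, 0]},
    {"translation": [0, 0, 0], "angular": [0, 0, 0]},
  ],
)

```text
time: 2.0
tcp_pos: [0.5184, -0.1234, 0.1611]
ee_rot: [[0.866, 0.5, -0.004], [0.5, -0.866, 0.002], [-0.003, -0.003, -1.0]]
force: [-0.6, 0.1, -0.8]
grip_width: 0.0399
```

Call:
servo_tool(
  plan=[
    {"translation": [0.0055, 0.0075, 0], "angular": [0, 0, 0]},
    {"translation": [0, 0, 0.04], "angular": [0, 0, 0]},
    {"translation": [0, 0, 0.04], "angular": [0, 0, 0]},
    {"translation": [0, 0, 0.034], "angular": [0, 0, 0]},
    {"translation": [0, 0, 0], "angular": [0, 0, 0]},
  ],
)

```text
time: 2.62
tcp_pos: [0.5284, -0.1267, 0.0475]
ee_rot: [[0.865, 0.501, -0.003], [0.501, -0.865, 0.001], [-0.002, -0.002, -1.0]]
force: [-1.3, 0.3, 0.2]
grip_width: 0.0397
```

Run:
```python
from h import *
c=arm.read_camera("wrist"); s=arm.get_state(); cv2.imwrite("pics/w2.png",c["pixels"])
print(s["time"],s["tcp_pos"],s["grip_width"],s["force"])
```

```text
2.675 [ 0.52952662 -0.12705454  0.04886195] 0.039997605674647684 [-0.13016472 -0.80400805  0.56982179]
```

View pics/w2.png

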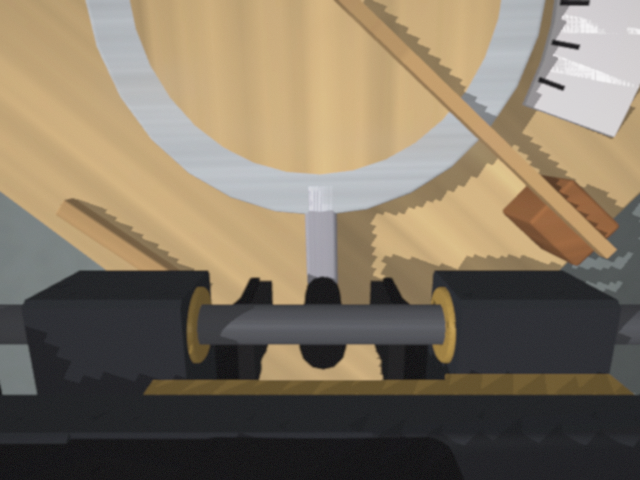

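The post sits centred between the fingers, at about (323,320). I'm starting the push along the arc.

Call:
servo_tool(
  plan=[
    {"translation": [0.0003, -0.0087, 0], "angular": [0, 0, 4]},
    {"translation": [0.0003, -0.0087, 0], "angular": [0, 0, 4]},
    {"translation": [0.0003, -0.0087, 0], "angular": [0, 0, 4]},
    {"translation": [0.0003, -0.0087, 0], "angular": [0, 0, 4]},
    {"translation": [0.0003, -0.0087, 0], "angular": [0, 0, 4]},
  ],
)

```text
time: 3.3
tcp_pos: [0.5157, -0.0876, 0.0513]
ee_rot: [[0.985, 0.174, 0.005], [0.174, -0.985, -0.004], [0.004, 0.004, -1.0]]
force: [-3.1, -4.1, 1.6]
grip_width: 0.0402
```

Call:
servo_tool(
  plan=[
    {"translation": [0.0003, -0.0087, 0], "angular": [0, 0, 4]},
    {"translation": [0.0003, -0.0087, 0], "angular": [0, 0, 4]},
    {"translation": [0.0003, -0.0087, 0], "angular": [0, 0, 4]},
    {"translation": [0.0003, -0.0087, 0], "angular": [0, 0, 4]},
    {"translation": [0.0003, -0.0087, 0], "angular": [0, 0, 4]},
  ],
)

```text
time: 3.92
tcp_pos: [0.5145, -0.0434, 0.051]
ee_rot: [[0.985, -0.173, 0.002], [-0.173, -0.985, -0.002], [0.002, 0.002, -1.0]]
force: [-3.7, -3.7, 1.1]
grip_width: 0.0402
```

```bash
cat >> h.py <<'E'
def where():
    s=arm.get_state(); d=s["tcp_pos"][:2]-np.array([.6341,-.0633]); R=s["ee_rot"]
    print(s["time"],s["tcp_pos"].round(4),"r",np.hypot(*d).round(4),"ang",np.degrees(np.arctan2(d[1],d[0])).round(2),"x axis",np.degrees(np.arctan2(R[1,0],R[0,0])).round(2),"F",s["force"].round(2))
E
python3 -c "
from h import *
where()"
```

```text
3.925 [ 0.5145 -0.0434  0.051 ] r 0.1212 ang 170.56 x axis -9.98 F [-3.74 -3.73  1.13]
```

Call:
servo_tool(
  plan=[
    {"translation": [0, -0.0087, 0], "angular": [0, 0, 4]},
    {"translation": [0, -0.0087, 0], "angular": [0, 0, 4]},
    {"translation": [0, -0.0087, 0], "angular": [0, 0, 4]},
    {"translation": [0, -0.0087, 0], "angular": [0, 0, 4]},
    {"translation": [0, -0.0087, 0], "angular": [0, 0, 4]},
  ],
)

```text
time: 4.55
tcp_pos: [0.5289, -0.0022, 0.051]
ee_rot: [[0.866, -0.5, 0.004], [-0.5, -0.866, -0.002], [0.005, -0.0, -1.0]]
force: [-1.6, -3.1, -0.1]
grip_width: 0.0402
```

Call:
servo_tool(
  plan=[
    {"translation": [0, -0.0087, 0], "angular": [0, 0, 4]},
    {"translation": [0, -0.0065, 0], "angular": [0, 0, 3]},
    {"translation": [0, -0.0044, 0], "angular": [0, 0, 2]},
    {"translation": [0, 0, 0], "angular": [0, 0, 0]},
  ],
)

```text
time: 5.05
tcp_pos: [0.5397, 0.0145, 0.0507]
ee_rot: [[0.779, -0.627, 0.005], [-0.627, -0.779, -0.002], [0.005, -0.002, -1.0]]
force: [-0.6, -1.9, -0.3]
grip_width: 0.0398
```

Run:
```python
from h import *
where()
c=arm.read_camera("wrist"); cv2.imwrite("pics/w3.png",c["pixels"]); np.save("pics/w3.npy",c,allow_pickle=True)
t=arm.read_camera("top");cv2.imwrite("pics/t3.png",t["pixels"]); t=arm.read_camera("scene");cv2.imwrite("pics/s3.png",t["pixels"]);np.save("pics/s3.npy",t,allow_pickle=True)
im=np.hstack([cv2.resize(c["pixels"],(400,300)),cv2.resize(cv2.imread("pics/t3.png")[145:295,250:450],(400,300),interpolation=cv2.INTER_CUBIC)])
im2=cv2.resize(t["pixels"][212:362,230:430],(400,300),interpolation=cv2.INTER_CUBIC)
cv2.imwrite("pics/m3.png",np.vstack([im,np.hstack([im2,im2*0])]))
```

```text
5.05 [0.5397 0.0145 0.0507] r 0.1223 ang 140.5 x axis -38.82 F [-0.58 -1.89 -0.26]
```

View pics/m3.png

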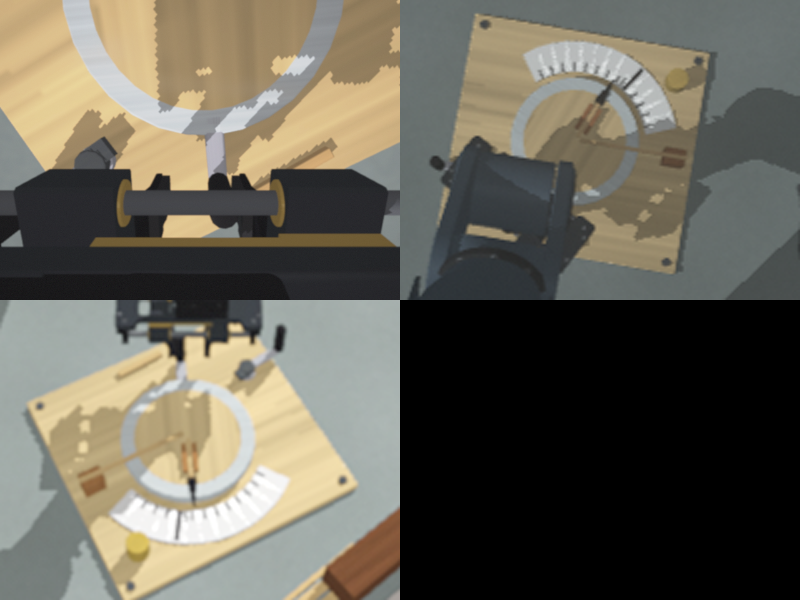

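The top crop shows the pointer tip at about (611,81), just short of the long mark, whose inner end is at about (625,86). I'll measure the angular difference in the top and scene views.

```bash
cat >> h.py <<'E'
O2=np.array([.6341,-.0633])
def pol(c,r,z,a):
    R,A=np.meshgrid(r,np.radians(a),indexing="ij")
    P=np.stack([O2[0]+R*np.cos(A),O2[1]+R*np.sin(A),np.full_like(R,z)],-1).reshape(-1,3)
    q=np.array([proj(c,p) for p in P]).reshape(*R.shape,2).astype(np.float32)
    g=cv2.cvtColor(c["pixels"],cv2.COLOR_BGR2GRAY)
    return cv2.remap(g,q[...,0],q[...,1],cv2.INTER_CUBIC).astype(float)
def dark(c,r,z,a0,w):
    a=np.arange(a0-w,a0+w,.25); I=pol(c,r,z,a); out=[]
    for row in I:
        d=np.clip(np.median(row)-25-row,0,None); k=d.argmax()
        m=abs(a-a[k])<6; out.append((d[m]*a[m]).sum()/max(d[m].sum(),1e-9))
    return np.array(out)
def measure(n,ap,am=-44,wp=14,c=None):
    c=c or arm.read_camera(n)
    p=dark(c,np.arange(.074,.100,.003),.031,ap,wp); m=dark(c,np.arange(.120,.138,.003),.016,am,5)
    print(n,"pointer",p.round(1),np.median(p).round(2),"mark",m.round(1),np.median(m).round(2),"diff",(np.median(p)-np.median(m)).round(2))
E
python3 - <<'E'
from h import *
for n in("top","scene"): measure(n,-33)
E
```

```text
top pointer [-33.1 -33.4 -33.6 -34.1 -33.7 -33.6 -33.2 -33.2 -33.6] -33.58 mark [-44.  -43.9 -43.9 -44.  -44.  -44.  -43.9] -43.96 diff 10.37
scene pointer [-34.7 -34.7 -34.7 -34.7 -34.5 -34.4 -34.5 -34.4 -34. ] -34.54 mark [-44.9 -44.9 -44.9 -44.9 -44.9 -44.8 -44.8] -44.86 diff 10.31
```

Call:
servo_tool(
  plan=[
    {"translation": [0, -0.0044, 0], "angular": [0, 0, 2]},
    {"translation": [0, -0.0044, 0], "angular": [0, 0, 2]},
    {"translation": [0, -0.0044, 0], "angular": [0, 0, 2]},
    {"translation": [0, -0.0044, 0], "angular": [0, 0, 2]},
    {"translation": [0, 0, 0], "angular": [0, 0, 0]},
  ],
)

```text
time: 5.92
tcp_pos: [0.5494, 0.0283, 0.0486]
ee_rot: [[0.684, -0.729, -0.0], [-0.729, -0.684, -0.0], [0.0, 0.0, -1.0]]
force: [-0.9, -3.1, 0.4]
grip_width: 0.0398
```

Run:
```python
from h import *
where()
for n in("top","scene"): measure(n,-39)
where()
```

```text
5.925 [0.5494 0.0283 0.0486] r 0.1247 ang 132.78 x axis -46.83 F [-0.85 -3.07  0.38]
top pointer [-41.1 -41.4 -41.3 -41.4 -41.5 -41.1 -41.2 -41.3 -41.7] -41.33 mark [-44.  -43.9 -43.9 -44.  -44.  -44.  -43.9] -43.96 diff 2.63
scene pointer [-42.9 -42.7 -42.9 -42.7 -42.5 -42.4 -42.4 -42.4 -42.4] -42.48 mark [-44.9 -44.9 -44.9 -44.9 -44.8 -44.8 -44.8] -44.85 diff 2.37
6.025 [0.5491 0.0284 0.0486] r 0.125 ang 132.83 x axis -46.85 F [-0.51 -1.69  1.3 ]
```

Another 2.4° to go, about 5.3 mm.

Call:
servo_tool(
  plan=[
    {"translation": [0, -0.0025, 0], "angular": [0, 0, 1]},
    {"translation": [0, -0.0025, 0], "angular": [0, 0, 1]},
    {"translation": [0, 0, 0], "angular": [0, 0, 0]},
    {"translation": [0, 0, 0], "angular": [0, 0, 0]},
  ],
)

```text
time: 6.52
tcp_pos: [0.5528, 0.0319, 0.0485]
ee_rot: [[0.658, -0.753, -0.0], [-0.753, -0.658, 0.0], [-0.0, 0.0, -1.0]]
force: [-0.9, -1.5, 1.3]
grip_width: 0.0402
```

Run:
```python
from h import *
where()
for n in("top","scene"): measure(n,-43)
where()
```

```text
6.525 [0.5528 0.0319 0.0485] r 0.1252 ang 130.48 x axis -48.88 F [-0.94 -1.51  1.27]
top pointer [-43.6 -43.5 -43.7 -43.3 -43.5 -43.6 -43.5 -43.4 -43.6] -43.53 mark [-44.  -43.9 -43.9 -44.  -44.  -44.  -43.9] -43.95 diff 0.42
scene pointer [-45.1 -45.1 -44.9 -44.7 -44.7 -44.6 -44.5 -44.6 -44.5] -44.67 mark [-44.8 -44.9 -44.9 -44.9 -44.8 -44.8 -44.8] -44.85 diff 0.18
6.625 [0.5528 0.0319 0.0485] r 0.1252 ang 130.47 x axis -48.88 F [-1.07 -1.45  1.18]
```

Call:
servo_tool(
  plan=[
    {"translation": [0, -0.0006, 0], "angular": [0, 0, 0]},
    {"translation": [0, 0, 0], "angular": [0, 0, 0]},
    {"translation": [0, 0.006, 0], "angular": [0, 0, 0]},
    {"translation": [0, 0.006, 0], "angular": [0, 0, 0]},
    {"translation": [0, 0, 0], "angular": [0, 0, 0]},
  ],
)

```text
time: 7.25
tcp_pos: [0.5442, 0.0241, 0.0486]
ee_rot: [[0.657, -0.754, 0.0], [-0.754, -0.657, 0.0], [-0.0, -0.0, -1.0]]
force: [-0.8, -0.6, 0.1]
grip_width: 0.04
```

Call:
servo_tool(
  plan=[
    {"translation": [0, 0, -0.04], "angular": [0, 0, 0]},
    {"translation": [0, 0, -0.05], "angular": [0, 0, 0]},
    {"translation": [0, 0, -0.03], "angular": [0, 0, 0]},
    {"translation": [0, 0, 0], "angular": [0, 0, 0]},
  ],
)

```text
time: 7.75
tcp_pos: [0.5467, 0.0241, 0.1712]
ee_rot: [[0.658, -0.753, 0.007], [-0.753, -0.658, -0.001], [0.005, -0.005, -1.0]]
force: [0.1, -0.6, -0.5]
grip_width: 0.0399
```

Run:
```python
from h import *
where()
for n in("top","scene"): measure(n,-43)
c=arm.read_camera("wrist"); cv2.imwrite("pics/w4.png",c["pixels"]); np.save("pics/w4.npy",c,allow_pickle=True)
```

```text
7.75 [0.5467 0.0241 0.1712] r 0.1237 ang 135.01 x axis -48.88 F [ 0.07 -0.59 -0.54]
top pointer [-43.6 -43.7 -43.7 -43.3 -43.5 -43.6 -43.5 -43.6 -43.8] -43.6 mark [-44.  -43.9 -43.9 -43.9 -44.  -44.  -43.9] -43.95 diff 0.34
scene pointer [-45.3 -45.2 -45.  -44.9 -44.9 -44.8 -44.7 -44.6 -44.6] -44.86 mark [-44.8 -44.9 -44.9 -44.9 -44.8 -44.8 -44.8] -44.85 diff -0.01
```

View pics/w4.png

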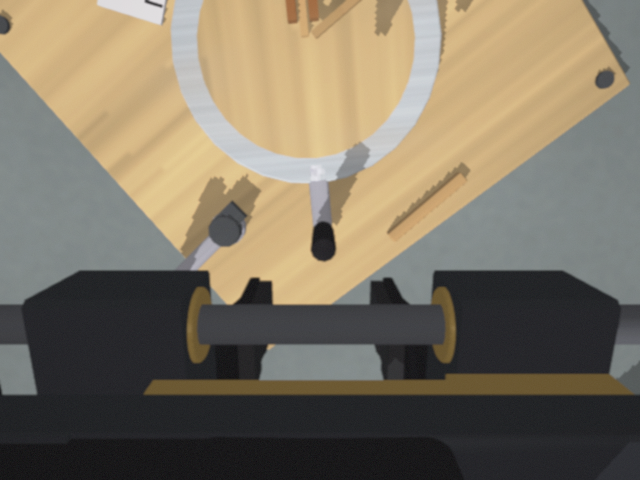

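The pointer now agrees with the mark to about 0.3°. The wrist view shows the lever post at (322,240), untouched, and the clamp hub at (226,230). Next I'll reorient above the clamp post.

Call:
servo_tool(
  plan=[
    {"translation": [0, 0, 0], "angular": [0, 0, -10]},
    {"translation": [0, 0, 0], "angular": [0, 0, -10]},
    {"translation": [0, 0, 0], "angular": [0, 0, -10]},
    {"translation": [0, 0, 0], "angular": [0, 0, -10]},
    {"translation": [0, 0, 0], "angular": [0, 0, -10]},
  ],
  hand=167,
)

```text
time: 8.52
tcp_pos: [0.5433, 0.0245, 0.1666]
ee_rot: [[1.0, 0.025, -0.004], [0.025, -1.0, 0.001], [-0.004, -0.001, -1.0]]
force: [0.3, 0.5, 0.1]
grip_width: 0.0301
```

Call:
servo_tool(
  plan=[
    {"translation": [0, 0, 0], "angular": [0, 0, -10]},
    {"translation": [0, 0, 0], "angular": [0, 0, -10]},
    {"translation": [0, 0, 0], "angular": [0, 0, -10]},
    {"translation": [0, 0, 0], "angular": [0, 0, -10]},
    {"translation": [0, 0, 0], "angular": [0, 0, -10]},
  ],
)

```text
time: 9.15
tcp_pos: [0.5433, 0.0245, 0.1666]
ee_rot: [[0.623, 0.782, -0.004], [0.782, -0.623, 0.001], [-0.002, -0.004, -1.0]]
force: [-0.2, -0.0, 0.8]
grip_width: 0.0303
```

Call:
servo_tool(
  plan=[
    {"translation": [0, 0, 0], "angular": [0, 0, -10]},
    {"translation": [0, 0, 0], "angular": [0, 0, -10]},
    {"translation": [0, 0, 0], "angular": [0, 0, -10]},
    {"translation": [0, 0, 0], "angular": [0, 0, 0]},
  ],
)

```text
time: 9.65
tcp_pos: [0.5435, 0.0245, 0.1668]
ee_rot: [[0.157, 0.988, -0.003], [0.988, -0.157, 0.001], [0.0, -0.004, -1.0]]
force: [0.7, 0.0, 0.3]
grip_width: 0.0304
```

Call:
servo_tool(
  plan=[
    {"translation": [0.036, 0.0137, 0], "angular": [0, 0, 0]},
    {"translation": [0.036, 0.0137, 0], "angular": [0, 0, 0]},
    {"translation": [0.036, 0.0137, 0], "angular": [0, 0, 0]},
    {"translation": [0, 0, 0], "angular": [0, 0, 0]},
    {"translation": [0, 0, 0], "angular": [0, 0, 0]},
  ],
)

```text
time: 10.28
tcp_pos: [0.6007, 0.1244, 0.1675]
ee_rot: [[0.155, 0.988, -0.003], [0.988, -0.155, -0.001], [-0.001, -0.003, -1.0]]
force: [-0.2, -0.3, -0.4]
grip_width: 0.0298
```

Run:
```python
from h import *
where()
c=arm.read_camera("wrist"); cv2.imwrite("pics/w5.png",c["pixels"]); np.save("pics/w5.npy",c,allow_pickle=True)
print("expect post top",proj(c,[.601,.1247,.08]),"bottom",proj(c,[.601,.1247,.03]),"pivot",proj(c,[.5979,.0705,.03]))
```

```text
10.275 [0.6007 0.1244 0.1675] r 0.1906 ang 100.1 x axis 81.06 F [-0.18 -0.32 -0.36]
expect post top [317.85482114 247.10912012] bottom [318.42880954 230.01008405] pivot [325.59269676 299.34237353]
```

View pics/w5.png

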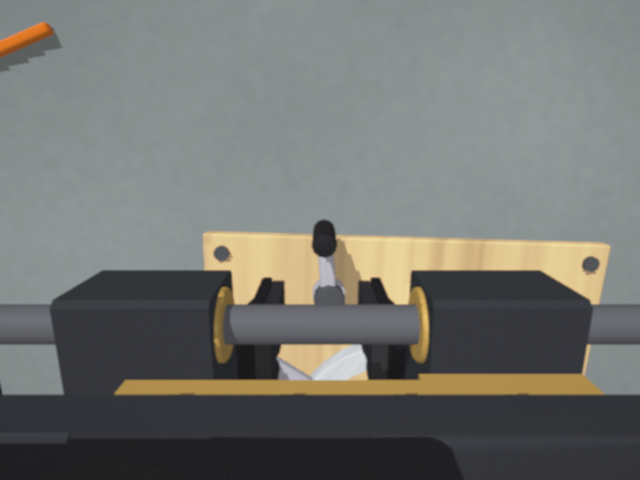

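The wrist view shows the clamp post top at about (324,243), 2 mm to the right of where I expected it. I'll shift by that and descend.

Call:
servo_tool(
  plan=[
    {"translation": [0.001, 0.0022, 0], "angular": [0, 0, 0]},
    {"translation": [0, 0, 0.04], "angular": [0, 0, 0]},
    {"translation": [0, 0, 0.04], "angular": [0, 0, 0]},
    {"translation": [0, 0, 0.035], "angular": [0, 0, 0]},
    {"translation": [0, 0, 0], "angular": [0, 0, 0]},
  ],
)

```text
time: 10.95
tcp_pos: [0.6016, 0.1244, 0.0511]
ee_rot: [[0.156, 0.988, -0.007], [0.988, -0.156, -0.0], [-0.001, -0.007, -1.0]]
force: [0.6, 0.1, 0.8]
grip_width: 0.0299
```

Run:
```python
from h import *
where()
c=arm.read_camera("wrist"); cv2.imwrite("pics/w6.png",c["pixels"])
```

```text
10.95 [0.6016 0.1244 0.0511] r 0.1905 ang 99.82 x axis 81.04 F [0.58 0.1  0.76]
```

View pics/w6.png

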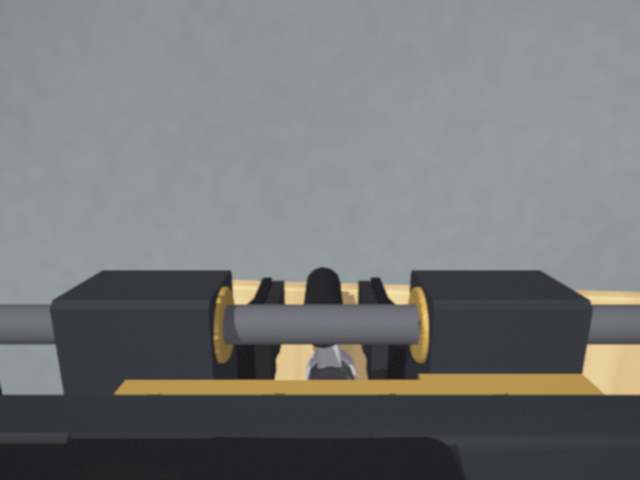

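The post is between the fingers. Now I push the clamp around anticlockwise.

Call:
servo_tool(
  plan=[
    {"translation": [0.002, -0.0048, 0], "angular": [0, 0, -5]},
    {"translation": [-0.0002, -0.0048, 0], "angular": [0, 0, -5]},
    {"translation": [-0.0002, -0.0048, 0], "angular": [0, 0, -5]},
    {"translation": [-0.0002, -0.0048, 0], "angular": [0, 0, -5]},
    {"translation": [-0.0002, -0.0048, 0], "angular": [0, 0, -5]},
  ],
)

```text
time: 11.62
tcp_pos: [0.584, 0.1258, 0.0563]
ee_rot: [[-0.28, 0.96, 0.008], [0.96, 0.28, 0.0], [-0.002, 0.008, -1.0]]
force: [2.8, 0.6, -1.9]
grip_width: 0.0299
```

Call:
servo_tool(
  plan=[
    {"translation": [-0.0002, -0.0048, 0], "angular": [0, 0, -5]},
    {"translation": [-0.0002, -0.0048, 0], "angular": [0, 0, -5]},
    {"translation": [-0.0002, -0.0048, 0], "angular": [0, 0, -5]},
    {"translation": [-0.0002, -0.0048, 0], "angular": [0, 0, -5]},
    {"translation": [-0.0002, -0.0048, 0], "angular": [0, 0, -5]},
  ],
)

```text
time: 12.25
tcp_pos: [0.5627, 0.115, 0.0563]
ee_rot: [[-0.659, 0.752, 0.008], [0.752, 0.659, 0.001], [-0.004, 0.006, -1.0]]
force: [1.7, 2.3, -0.2]
grip_width: 0.0299
```

```bash
cat >> h.py <<'E'
def clampw():
    s=arm.get_state(); d=s["tcp_pos"][:2]-np.array([.5979,.0705]); R=s["ee_rot"]
    print(s["time"],s["tcp_pos"].round(4),"r",np.hypot(*d).round(4),"ang",np.degrees(np.arctan2(d[1],d[0])).round(2),"x axis",np.degrees(np.arctan2(R[1,0],R[0,0])).round(2),"Ftool",(R.T@s["force"]).round(2))
E
python3 -c "
from h import *
clampw()"
```

```text
12.25 [0.5627 0.115  0.0563] r 0.0567 ang 128.32 x axis 131.23 Ftool [0.58 2.78 0.22]
```

Call:
servo_tool(
  plan=[
    {"translation": [-0.0004, -0.0048, 0], "angular": [0, 0, -5]},
    {"translation": [-0.0003, -0.0048, 0], "angular": [0, 0, -5]},
    {"translation": [-0.0003, -0.0048, 0], "angular": [0, 0, -5]},
    {"translation": [-0.0003, -0.0048, 0], "angular": [0, 0, -5]},
    {"translation": [-0.0003, -0.0038, 0], "angular": [0, 0, -4]},
  ],
)

```text
time: 12.88
tcp_pos: [0.5481, 0.0966, 0.0562]
ee_rot: [[-0.908, 0.42, 0.005], [0.42, 0.908, 0.001], [-0.004, 0.003, -1.0]]
force: [-0.1, 3.9, 2.4]
grip_width: 0.0303
```

Call:
servo_tool(
  plan=[
    {"translation": [-0.0001, -0.002, 0], "angular": [0, 0, -2]},
    {"translation": [-0.0001, -0.002, 0], "angular": [0, 0, -2]},
    {"translation": [0, 0, 0], "angular": [0, 0, 0]},
  ],
)

```text
time: 13.25
tcp_pos: [0.5465, 0.0926, 0.0557]
ee_rot: [[-0.934, 0.358, 0.004], [0.358, 0.934, 0.001], [-0.004, 0.002, -1.0]]
force: [0.4, 3.4, 2.1]
grip_width: 0.0301
```

```bash
python3 -c "
from h import *
clampw()"
```

```text
13.25 [0.5465 0.0926 0.0557] r 0.0559 ang 156.74 x axis 159.05 Ftool [ 0.84  3.36 -2.06]
```

Call:
servo_tool(
  plan=[
    {"translation": [-0.0001, -0.002, 0], "angular": [0, 0, -2]},
    {"translation": [-0.0001, -0.002, 0], "angular": [0, 0, 0]},
    {"translation": [0, 0, 0], "angular": [0, 0, 0]},
  ],
)

```text
time: 13.62
tcp_pos: [0.5451, 0.0887, 0.0546]
ee_rot: [[-0.946, 0.325, 0.003], [0.325, 0.946, 0.001], [-0.003, 0.002, -1.0]]
force: [0.7, 4.1, 2.6]
grip_width: 0.0302
```

Call:
servo_tool(
  plan=[
    {"translation": [0, -0.0015, 0], "angular": [0, 0, 0]},
    {"translation": [0, 0, 0], "angular": [0, 0, 0]},
  ],
)

```text
time: 13.88
tcp_pos: [0.5451, 0.0886, 0.0545]
ee_rot: [[-0.945, 0.326, 0.004], [0.326, 0.945, 0.003], [-0.003, 0.004, -1.0]]
force: [1.9, 8.9, 4.6]
grip_width: 0.0303
```

```bash
python3 -c "
from h import *
clampw()"
```

```text
13.875 [0.5451 0.0886 0.0545] r 0.0558 ang 161.13 x axis 160.99 Ftool [ 1.1   9.04 -4.57]
```

The force rose to 9 N with no further motion at the predicted 161°, so the clamp is at its stop. I'll press a touch more, then release and retreat.

Call:
servo_tool(
  plan=[
    {"translation": [0, -0.0015, 0], "angular": [0, 0, 0]},
    {"translation": [0, 0, 0], "angular": [0, 0, 0]},
  ],
)

```text
time: 14.12
tcp_pos: [0.545, 0.0884, 0.0546]
ee_rot: [[-0.945, 0.326, 0.005], [0.326, 0.945, 0.004], [-0.004, 0.006, -1.0]]
force: [2.2, 13.9, 4.2]
grip_width: 0.0302
```

Call:
servo_tool(
  plan=[
    {"translation": [0, 0.005, 0], "angular": [0, 0, 0]},
    {"translation": [0, 0.005, 0], "angular": [0, 0, 0]},
    {"translation": [0, 0, 0], "angular": [0, 0, 0]},
  ],
)

```text
time: 14.5
tcp_pos: [0.546, 0.0948, 0.0533]
ee_rot: [[-0.946, 0.323, -0.001], [0.323, 0.946, -0.001], [0.0, -0.001, -1.0]]
force: [0.5, -0.8, 0.1]
grip_width: 0.0301
```

```bash
python3 -c "
from h import *
clampw()"
```

```text
14.5 [0.546  0.0948 0.0533] r 0.0573 ang 154.94 x axis 161.13 Ftool [-0.71 -0.62 -0.13]
```

Call:
servo_tool(
  plan=[
    {"translation": [0, 0, -0.04], "angular": [0, 0, 0]},
    {"translation": [0, 0, -0.05], "angular": [0, 0, 0]},
    {"translation": [0, 0, -0.05], "angular": [0, 0, 0]},
    {"translation": [0, 0, 0], "angular": [0, 0, 0]},
  ],
)

```text
time: 15.0
tcp_pos: [0.5489, 0.0944, 0.1976]
ee_rot: [[-0.946, 0.324, 0.009], [0.324, 0.946, -0.001], [-0.009, 0.002, -1.0]]
force: [0.1, 0.0, -0.9]
grip_width: 0.03
```

Call:
servo_tool(
  plan=[
    {"translation": [-0.018, -0.052, 0], "angular": [0, 0, 0]},
    {"translation": [-0.018, -0.052, 0], "angular": [0, 0, 0]},
    {"translation": [-0.018, -0.052, 0], "angular": [0, 0, 0]},
    {"translation": [-0.018, -0.052, 0], "angular": [0, 0, 0]},
    {"translation": [-0.018, -0.052, 0], "angular": [0, 0, 0]},
  ],
)

```text
time: 15.62
tcp_pos: [0.5458, -0.1818, 0.192]
ee_rot: [[-0.946, 0.324, -0.003], [0.324, 0.946, 0.001], [0.003, 0.0, -1.0]]
force: [0.8, 0.3, 0.0]
grip_width: 0.0297
```

Call:
servo_tool(
  plan=[
    {"translation": [-0.018, -0.052, 0], "angular": [0, 0, 0]},
    {"translation": [-0.018, -0.052, 0], "angular": [0, 0, 0]},
    {"translation": [-0.018, -0.052, 0], "angular": [0, 0, 0]},
    {"translation": [0, 0, 0], "angular": [0, 0, 0]},
    {"translation": [0, 0, 0], "angular": [0, 0, 0]},
  ],
)

```text
time: 16.25
tcp_pos: [0.5464, -0.3443, 0.1918]
ee_rot: [[-0.946, 0.325, -0.003], [0.325, 0.946, 0.003], [0.004, 0.002, -1.0]]
force: [-0.7, 0.3, 0.2]
grip_width: 0.0301
```

Run:
```python
from h import *
where()
for n in("top","scene"): measure(n,-43)
t=arm.read_camera("top")["pixels"]; s=arm.read_camera("scene")["pixels"]
f=lambda i:cv2.resize(i,(400,300),interpolation=cv2.INTER_CUBIC)
cv2.imwrite("pics/fin.png",np.vstack([np.hstack([f(t[145:295,240:440]),f(s[212:362,230:430])]),np.hstack([f(t),f(s)])]))
```

```text
16.25 [ 0.5464 -0.3443  0.1918] r 0.2944 ang -107.33 x axis 161.06 F [-0.69  0.28  0.19]
top pointer [-43.6 -43.7 -43.7 -43.3 -43.5 -43.6 -43.5 -43.6 -43.8] -43.6 mark [-44.  -43.9 -43.9 -44.  -44.  -44.  -43.9] -43.95 diff 0.35
scene pointer [-45.3 -45.2 -45.  -44.9 -44.9 -44.8 -44.7 -44.7 -44.5] -44.86 mark [-44.8 -44.9 -44.9 -44.9 -44.8 -44.8 -44.8] -44.85 diff -0.01
```

View pics/fin.png

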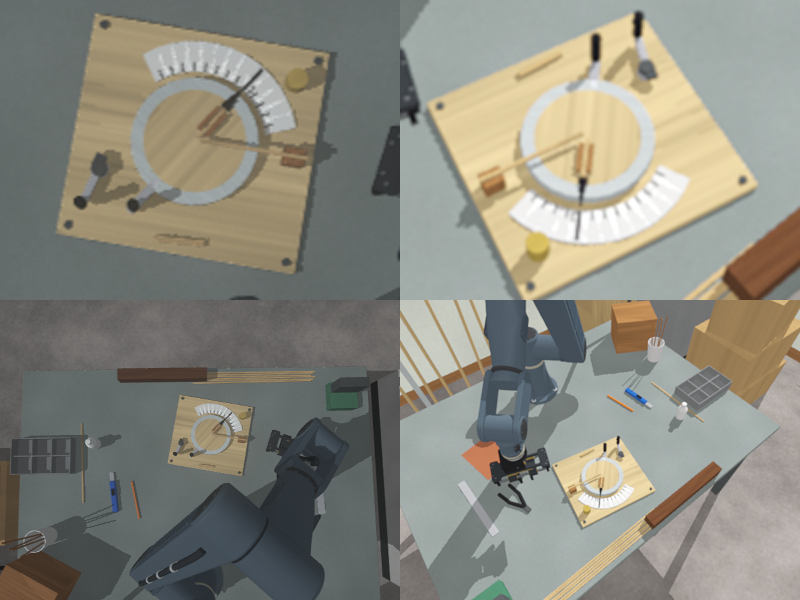

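The pointer lines up with the long mark in both views, and the clamp post is swung towards the robot at (80,203). Everything else is in place. I'll check the clamp angle and hand in.

Run:
```python
from h import *
c=arm.read_camera("top"); d=plane(c,240+80/2,145+203/2,.08)[:2]-np.array([.5979,.0705])
a=np.degrees(np.arctan2(d[1],d[0]))+10.35-90; print(np.hypot(*d),a,np.radians(a))
print(arm.hand_in())
```

```text
0.05686270696592759 77.81598138836614 1.3581450858976174
the job is handed in; nothing more can be done
None
```

The ring is set to the long mark and the clamp is locked at its stop. I handed the job in at about 16 s of the 54 s limit, with the arm clear of the jig.

- **Ring:** I pushed the lever post about 75° clockwise with the open fingers around it, without lifting. After clamping, the pointer read 0.35° from the mark in the top camera and 0.0° in the scene camera. The two views disagree by about 0.35°, roughly 0.6 mm at the tip. The long mark is 5 mm wide.
- **Clamp:** I swung it only after the ring was set. At the end the force rose from about 4 N to 14 N with no further motion. The top view gave about 1.36 rad against the nominal 1.30, which is within pixel error.
- **Ring after clamping:** The pointer readings were the same before and after I swung the clamp.
- **Everything else:** In the last pictures nothing else appeared to have moved. I judged this by eye, without measuring each object.

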